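# Clip the terminal cover onto an inverter drive

### The job

The inverter drive screwed to the small board has been wired for its bench test. Put its terminal cover back on over the terminal bay, with the two cable notches facing away from the keypad, and press it down until the sprung tabs at both ends have snapped in and the cover is flush with the keypad face. Leave the other things on the bench where they are.

Things in the scene. Friction and masses are not known exactly. Their poses are not given: they have to be found in the camera images.
- drive: Grey inverter drive 188 x 68 mm lying on its back, screwed to a 215 x 110 x 12 mm board fixed to the bench, keypad end roughly away from the robot. Origin: centre of the board's underside; x along its length towards the keypad end, z up. Keypad section: x 26 to 90 mm, face at z = 122 mm. From x = -90 to 26: the open terminal bay, on a housing top at z = 89 mm. Both long sides are free for fingers.
- bay (a point): Point on the drive at (-33, 0, 122) mm of its frame, same axes. With the cover home, the centre of the cover's top face lies here and their x axes agree. Around it: two bevelled side rails along x, 90 mm long, outer faces at y = +-27 mm, tops at z = -4 mm, terminals between them. The cover's skirts go outside the rails (the bevels guide them in) and its plate rests on the rails.
- catch_keypad (a point): Top middle of the catch at the keypad end of the bay, at (9.5, 0, 115.5) mm of the drive: a bar 30 mm wide (y) and 6 mm thick between the rails, rounded on top, outer face at drive x = 12.5 mm, and a flat ledge underneath, 8.5 mm below this point, for the tab's hook.
- catch_outer (a point): The same catch at the outer end of the bay, at (-75.5, 0, 115.5) mm of the drive, outer face at drive x = -78.5 mm.
- cover: Loose grey plastic cover, 112 (x) x 64 (y) x 30 mm, about 0.1 kg, lying top up, notched end roughly towards the robot. Origin: centre of its underside, z up. 4 mm top plate; a 3 mm skirt, 26 mm deep, down each long side (58 mm apart inside), to be gripped from outside. No skirts at the ends. Two notches 10 wide, 8 mm deep in the plate's -x end; the +x end is plain.
- pad_notched (a point): Centre of the ribbed thumb pad on the cover's top, (-40, 0, 30) mm of the cover, at the notched end. Press down here to snap that end's tab. Laid on the bay, the cover stops about 13 mm proud, on its tabs; pressed one after the other, each end takes 7 to 13 N to snap in (both at once, up to 20 N). Then it has under 1 mm of play.
- pad_plain (a point): The same thumb pad at the plain end, (40, 0, 30) mm of the cover.
- tab_notched (a joint): Sprung tab (24 mm wide, 24 mm long) hanging under the notched end of the cover, 46 mm from the cover's centre, its 4.5 mm hook pointing inwards; rad: 0 relaxed (free, or caught under the ledge), about 0.1 to 0.3 while bent outwards by the catch.
- tab_plain (a joint): The same tab under the plain end, 46 mm from the cover's centre; rad, same meaning.
- screwdriver: Bystander: black screwdriver 190 mm long lying between drive and cover. Origin at the middle of its length, on the bench.
- spanner: Bystander: steel spanner 180 mm long. Origin at the middle of its length, on the bench.
- tape_roll: Bystander: roll of tan tape, 104 mm across, 48 mm high, lying flat. Origin: centre of its underside.
- grinding_wheel: Bystander: grey grinding wheel, 150 mm across, 20 mm thick, lying flat. Origin: centre of its underside.
- mug: Bystander: white mug, 80 mm across, 95 mm high. Origin: centre of its underside.
- spray_can: Bystander: steel spray can, 60 mm across, 170 mm high, upright. Origin: centre of its underside.
- stock_bin: Bystander: blue open bin 150 x 100 x 70 mm. Origin: centre of its underside.
- contactor: Bystander: grey and black contactor, 75 x 45 x 75 mm. Origin: centre of its underside.
Things that resemble listed ones, but are neither listed nor needed, are in the scene too. What is shaped like the cover but blue or yellow is not meant.

How it is judged:
At the end, for the whole second after the job is handed in: The cover is on the terminal bay, notched end away from the keypad: both thumb pads flush with the keypad face (3 mm below to 2.5 mm above it) and 34 to 46 mm from the bay point, each at its end; both tabs sprung back (under 0.08 rad); the cover at rest (z of pad_notched in the frame of bay between -0.003 and 0.0025 m and z of pad_plain in the frame of bay between -0.003 and 0.0025 m and value of joint each of tab_notched, tab_plain below 0.08 rad and x of pad_notched in the frame of bay below -0.034 m and x of pad_plain in the frame of bay above 0.034 m and horizontal distance between each of pad_notched, pad_plain and bay below 0.046 m and linear speed of cover below 0.02 m/s); the robot touches nothing.
It fails at once if a bystander is shifted by more than 30 mm (distance of any of screwdriver, spanner, tape_roll, grinding_wheel, mug, spray_can, stock_bin, contactor from where it was at the start of the episode above 0.03 m).
It also fails if it takes over 51 s, if anything falls off the work surface, if the arm or the gripper's body presses on something with over 40 N, if the wrist force passes 120 N, or if a joint passes its speed limit or range.

### The arm

A 7-joint arm with a two-finger parallel gripper is mounted at the origin on the work surface. World frame = base frame: x ahead of the robot, y to its left, z up, the work surface at z = 0. Lengths are in m, angles in rad, forces in N, time in s.
With the tool pointing down it reaches from about 0.4 to 0.875 m from the base axis. Payload 6.5 kg.
Tool frame: the origin (TCP) lies between the finger pads; the fingertips stand 11 mm ahead of it and the grasp point (between the pads) lies 8 mm behind it; z points along the fingers, y is the line along which they close (so a half turn about z gives the same grasp; the last joint's range is limited). The gripper opens to 88 mm and grips with 3 to 60 N. Pads are 18 mm wide; open, the fingers measure 123 mm over their backs; the gripper's body (75 mm by 187 mm) begins 45 mm behind the grasp point.
Start: joints at [-1.388, 0.536, -0.004, 1.538, 0.003, 1.067, -0.071], TCP at [0.16, 0.63, 0.25] pointing down, gripper open.
Joint ranges: [-2.7, 2.7], [-0.37, 2.16], [-1.27, 1.26], [0.24, 2.4], [-1.31, 4.45], [0.19, 1.91], [-2.76, 2.76]. Speed limits (rad/s): [2.39, 2.39, 3.14, 3.14, 3.14, 3.14, 3.14].

### API

Orientations are given as a unit quaternion [x, y, z, w].
In Python, from station import robot, cams gives the robot as it stands.
- The arm moves only by the shell command python3 -m jog 'ROWS' [OPENING] [FORCE]. ROWS is JSON, a list of rows, each an object with "xyz": the shift along the tool's x, y, z in m, a list of three; "twist": the turn, a rotation vector about the tool's x, y, z in rad, a list of three. In form: [{"xyz": [x, y, z], "twist": [rx, ry, rz]}, ...]. A call has 1 to 10 rows; each row is the pose to reach, as a shift and turn from the pose commanded when the call began, along the tool's axes at that moment; what a row does not reach only later rows make up. A row lasts 1/10 s, in which the tool goes at most 50 mm and 8.59 degrees, less where a joint would pass 70% of its speed; a pose out of reach is approached as far as the arm can. A call with a gripper value outside its range is refused whole. OPENING is the opening, from 0 (shut) to 1 (fully open), set as the call begins (- or left out, the last holds). The fingers move at their own pace and stop on an object; FORCE is the grip in N (left out, the last holds). Time passes only in rows, so rows that repeat a pose let the fingers close. It gives the time, the measured TCP pose, the force, the opening and the grip force at its end, in the units of the state.
- robot.observe(): the state, without advancing time (a new reading comes with each control period).
- cams.get_image(name): name is "scene" or "side" or "wrist"; returns a dict with "image" (400x640x3 uint8, red, green, blue), "z_map" (400x640 float32, m along the optical axis (not along the pixel's ray), 0 where there is no reading), "fx", "fy", "cx", "cy" (pixels), "extrinsics" (4x4, takes a point from world to camera coordinates); the wrist camera has in their place "tool_from_camera" (4x4, takes a point from camera to tool coordinates, whose origin is the TCP and whose axes are the flange's). Camera axes: x right, y down, z forward; pixel columns grow to the right and rows downward; lengths in m; the calibration is good to about 2 mm. A picture is of the moment at which its call begins: read the wrist's pose just before it.
- robot.hand_in(): hands the job in; it is judged then, once.
The state is a dict: "time": time; "q": joint angles; "qvel": joint speeds; "effort": joint torques, N m; "eef_pos": TCP position; "tcp_rot": TCP orientation; "ft_force": force on the tool from outside, world axes, zero at the start; "ft_torque": the same for the moment, N m; "width": opening from 0.0 (shut) to 1.0 (fully open); "gripper_force": force on a finger pad.
Only numpy, scipy, OpenCV 4.12 (cv2) and the standard library are available. Lean on these libraries where they do the work, as an engineer would, in place of code of your own. Each camera call takes 0.05 s, during which the arm holds its last target. There are 200 camera calls.

## Working session

There is one attempt and no reset: what is moved stays moved. The work goes in short steps, Python scripts to look and compute and a shell command to move; the robot and the scene stay as the last step left them, time stands still between calls to the robot, and variables do not carry over. Pictures are saved under pics/ and viewed, at most 10 in all, crops included, and the job is handed in when it is done.

```bash
ls; mkdir -p pics; cat > h.py <<'E'
import numpy as np, cv2, json
from station import robot, cams
from scipy.spatial.transform import Rotation as R
def grab(n):
    s=robot.observe(); d=cams.get_image(n)
    if n=="wrist":
        T=np.eye(4); T[:3,:3]=R.from_quat(s["tcp_rot"]).as_matrix(); T[:3,3]=s["eef_pos"]
        d["c2w"]=T@np.array(d["tool_from_camera"])
    else: d["c2w"]=np.linalg.inv(d["extrinsics"])
    return d
def cloud(d):
    z=d["z_map"]; v,u=np.mgrid[:z.shape[0],:z.shape[1]]
    P=np.stack([(u-d["cx"])/d["fx"]*z,(v-d["cy"])/d["fy"]*z,z],-1)
    return P@d["c2w"][:3,:3].T+d["c2w"][:3,3]
def save(n,d,crop=None,k=1):
    im=d["image"][:,:,::-1]
    if crop: u0,v0,u1,v1=crop; im=im[v0:v1,u0:u1]
    cv2.imwrite(f"pics/{n}.png",cv2.resize(im,None,fx=k,fy=k,interpolation=cv2.INTER_CUBIC))
E
python3 - <<'E'
from h import *
import pickle
s=robot.observe();print({k:np.round(v,3) for k,v in s.items()})
for n in ("scene","side"):
    d=grab(n); save(n,d,None,1.25); pickle.dump(d,open(n+".pkl","wb"))
    print(n,np.round(d["c2w"],2).tolist())
E
```

```text
pics
{'time': np.float64(0.0), 'q': array([-1.388,  0.537, -0.004,  1.539,  0.003,  1.067, -0.071]), 'qvel': array([-0.001, -0.   ,  0.   , -0.   , -0.   , -0.001, -0.002]), 'effort': array([ 0.0000e+00, -5.7098e+01,  9.9100e-01, -2.5160e+01, -5.6000e-02,
        1.8000e-02,  0.0000e+00]), 'eef_pos': array([0.16 , 0.629, 0.249]), 'tcp_rot': array([ 0.124,  0.992, -0.001, -0.   ]), 'ft_force': array([0.44 , 0.571, 0.454]), 'ft_torque': array([ 0.018,  0.027, -0.032]), 'gripper_force': np.float64(0.0), 'width': np.float64(1.003)}
scene [[0.47, 0.76, -0.45, 1.07], [0.88, -0.4, 0.26, -0.3], [0.02, -0.52, -0.85, 1.19], [0.0, 0.0, 0.0, 1.0]]
side [[0.68, -0.45, 0.57, -0.19], [-0.73, -0.42, 0.54, -0.59], [-0.01, -0.79, -0.61, 0.8], [0.0, 0.0, 0.0, 1.0]]
```

View pics/scene.png

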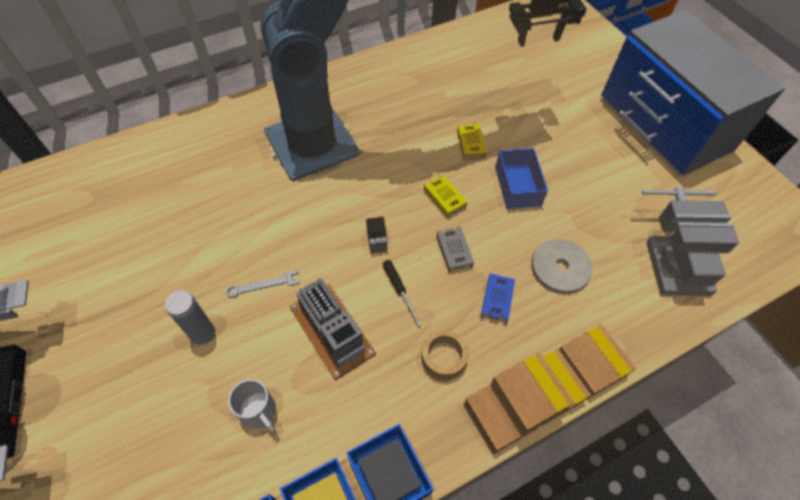

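View pics/side.png

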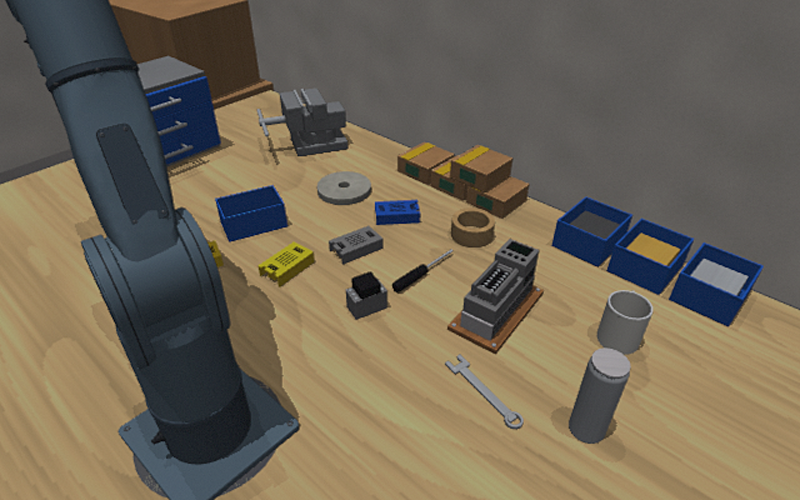

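Scene view (800-wide): candidates for the cover are grey (455,249), yellow (446,195), yellow (472,140) and blue (498,298). By the description I take the grey one; in the side view it is at (357,244). The drive is at (333,325), keypad end at the lower right. Next I measure both and check in a close crop.

```bash
python3 - <<'E'
from h import *
import pickle
ims=[]
for n,c in (("scene",(344,175,388,225)),("side",(255,175,315,215))):
    d=pickle.load(open(n+".pkl","rb")); P=cloud(d); hsv=cv2.cvtColor(d["image"],cv2.COLOR_RGB2HSV)
    m=np.zeros(P.shape[:2],bool); m[c[1]:c[3],c[0]:c[2]]=1
    t=P[m&(P[...,2]>.02)&(P[...,2]<.04)&(hsv[...,1]<70)]
    r=cv2.minAreaRect((t[:,:2]*1000).astype(np.float32)); print(n,"cover",len(t),r,np.median(t[:,2]))
    a,b=((200,205,320,310),(340,180,450,290))[n=="side"][:2],((200,205,320,310),(340,180,450,290))[n=="side"][2:]
    m[:]=0; m[a[1]:b[1],a[0]:b[0]]=1
    for lo,hi in((.112,.13),(.08,.10),(.006,.018)):
        t=P[m&(P[...,2]>lo)&(P[...,2]<hi)]
        print(lo,len(t),cv2.minAreaRect((t[:,:2]*1000).astype(np.float32)),np.median(t[:,2]))
    c2=((344,175,388,225),(262,178,310,212))[n=="side"]
    im=d["image"][c2[1]:c2[3],c2[0]:c2[2],::-1]; ims.append(cv2.resize(im,(380,380*im.shape[0]//im.shape[1]),interpolation=cv2.INTER_CUBIC))
h=max(i.shape[0] for i in ims)
cv2.imwrite("pics/crop.png",np.hstack([cv2.copyMakeBorder(i,0,h-i.shape[0],0,0,0) for i in ims]))
E
```

```text
scene cover 630 ((517.4425659179688, 177.47634887695312), (65.60784149169922, 116.20146179199219), 76.25874328613281) 0.031216086901120987
0.112 917 ((574.4168090820312, -189.31597900390625), (170.40823364257812, 67.96483612060547), 6.1966705322265625) 0.12151331356480544
0.08 326 ((575.9962158203125, -277.571044921875), (183.8260498046875, 244.43218994140625), 5.2466654777526855) 0.08993459136132942
0.006 1191 ((525.3424682617188, -200.3450927734375), (377.1517639160156, 335.7398986816406), 62.21466064453125) 0.01153221157549078
side cover 577 ((515.43115234375, 175.15692138671875), (71.92230224609375, 113.13140869140625), 75.53094482421875) 0.029635018924061618
0.112 795 ((571.5707397460938, -191.5937957763672), (170.9341278076172, 68.40377044677734), 5.581020832061768) 0.12024126274735158
0.08 526 ((564.7959594726562, -192.87774658203125), (179.67831420898438, 69.10846710205078), 5.863668441772461) 0.08887620363036997
0.006 1095 ((598.6253051757812, -123.52671813964844), (458.13958740234375, 256.12518310546875), 16.167171478271484) 0.01179749704071964
```

View pics/crop.png

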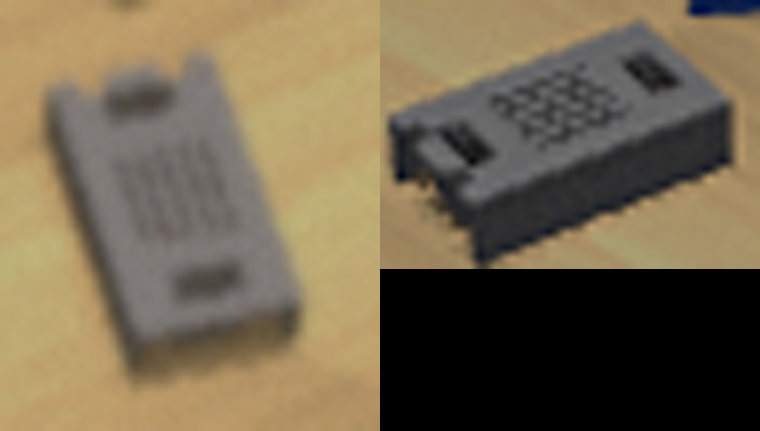

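The grey cover's notches are at the upper left of the crop, (85–205, 60–100), which is the end towards the robot. It is at about (0.516, 0.176) with yaw -14°. The drive's yaw is +6°, with the bay at about (0.534, -0.194). The tool's y axis already lies close to the cover's y, so I go above it.

```bash
python3 -m jog '[{"xyz":[-0.038,-0.029,0],"twist":[0,0,0]},{"xyz":[-0.076,-0.058,0],"twist":[0,0,0]},{"xyz":[-0.114,-0.088,0],"twist":[0,0,0]},{"xyz":[-0.152,-0.117,0],"twist":[0,0,0]},{"xyz":[-0.19,-0.146,0],"twist":[0,0,0]},{"xyz":[-0.228,-0.176,0],"twist":[0,0,0]},{"xyz":[-0.267,-0.205,0],"twist":[0,0,0]},{"xyz":[-0.305,-0.235,0],"twist":[0,0,0]},{"xyz":[-0.343,-0.264,0],"twist":[0,0,0]},{"xyz":[-0.381,-0.293,0],"twist":[0,0,0]}]' 1
python3 -c "
from h import *
s=robot.observe();print(s['time'],s['q'].round(2),s['eef_pos'],s['tcp_rot'])
M=R.from_quat(s['tcp_rot']).as_matrix()
print(M.T@(np.array([.516,.176,.2])-s['eef_pos']), np.degrees(np.arctan2(M[1,1],M[0,1])))"
```

```text
time: 1.1
eef_pos: [0.4579, 0.2504, 0.2496]
tcp_rot: [0.124, 0.992, -0.0, -0.0]
ft_force: [1.0, 0.3, 0.1]
width: 1.0
gripper_force: 0.0
1.1 [-0.71  0.32  0.15  1.88 -0.06  0.94  0.79] [0.45793779 0.25038693 0.2496419 ] [ 1.24030979e-01  9.92278343e-01 -8.05263502e-06 -7.99259753e-05]
[-0.07459364 -0.05780466  0.04963229] 75.75040116599102
```

```bash
python3 -m jog '[{"xyz":[-0.036,-0.028,0.02],"twist":[0,0,0]},{"xyz":[-0.072,-0.056,0.05],"twist":[0,0,0]},{"xyz":[-0.072,-0.056,0.05],"twist":[0,0,0]},{"xyz":[-0.072,-0.056,0.05],"twist":[0,0,0]}]' 1
python3 -c "
from h import *
s=robot.observe();print(s['eef_pos'],s['tcp_rot'],s['q'].round(2))
d=grab('wrist');save('w1',d,None,1.25);print(d['tool_from_camera'].round(3).tolist())
P=cloud(d);np.save('w1.npy',P)
hsv=cv2.cvtColor(d['image'],cv2.COLOR_RGB2HSV)
m=(P[...,2]>.022)&(P[...,2]<.04)&(hsv[...,1]<70)&(np.hypot(P[...,0]-.516,P[...,1]-.176)<.09)
t=P[m];print(len(t),np.median(t[:,2]),cv2.minAreaRect((t[:,:2]*1000).astype(np.float32)))
"
```

```text
time: 1.5
eef_pos: [0.5129, 0.1788, 0.1987]
tcp_rot: [0.125, 0.992, -0.001, -0.001]
ft_force: [-0.3, 0.6, -0.6]
width: 0.997
gripper_force: 0.0
[0.51290629 0.17882997 0.1986902 ] [ 1.25438198e-01  9.92100653e-01 -7.65160519e-04 -9.83732235e-04] [-0.55  0.42  0.17  1.88 -0.09  0.85  0.99]
[[-0.0, -0.962, -0.274, 0.07], [1.0, 0.0, -0.001, 0.001], [0.001, -0.274, 0.962, -0.136], [0.0, 0.0, 0.0, 1.0]]
5597 0.031204146678244504 ((516.0021362304688, 176.12411499023438), (63.71174621582031, 112.41248321533203), 76.85624694824219)
```

View pics/w1.png

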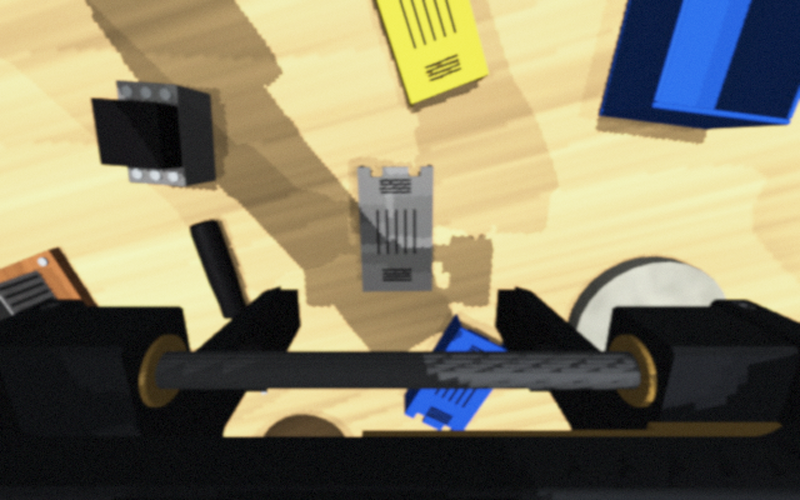

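The wrist view shows the grey cover at (397,230), notches up (towards the robot), yaw -13°, and between the fingers in line. I check for room and work out the descent.

```bash
python3 -c "
from h import *
s=robot.observe();M=R.from_quat(s['tcp_rot']).as_matrix()
print(s['eef_pos'],M.T@(np.array([.516,.1761,.016])-s['eef_pos']))
import pickle
d=pickle.load(open('scene.pkl','rb'))
for P in (cloud(d),cloud(pickle.load(open('side.pkl','rb')))):
  q=P-[.516,.1761,0]; c,sn=np.cos(np.radians(-13)),np.sin(np.radians(-13))
  x=q[...,0]*c+q[...,1]*sn; y=-q[...,0]*sn+q[...,1]*c
  m=(P[...,2]>.045)&(P[...,2]<.12)&(abs(x)<.06)&(abs(y)<.13)
  print(m.sum(), x[m].min() if m.any() else 0, abs(y[m]).min() if m.any() else 0)
  m=(P[...,2]>.012)&(P[...,2]<.12)&(abs(x)<.02)&(abs(y)<.1)&(abs(y)>.038); print(m.sum())
"
```

```text
[0.51265741 0.18071804 0.1994852 ] [-0.00458573 -0.00363134  0.18348053]
0 0 0
0
0 0 0
0
```

```bash
python3 -m jog '[{"xyz":[-0.004,-0.0035,0.04],"twist":[0,0,-0.02]},{"xyz":[-0.004,-0.0035,0.08],"twist":[0,0,-0.02]},{"xyz":[-0.004,-0.0035,0.12],"twist":[0,0,-0.02]},{"xyz":[-0.004,-0.0035,0.15],"twist":[0,0,-0.02]},{"xyz":[-0.004,-0.0035,0.17],"twist":[0,0,-0.02]},{"xyz":[-0.004,-0.0035,0.183],"twist":[0,0,-0.02]},{"xyz":[-0.004,-0.0035,0.183],"twist":[0,0,-0.02]},{"xyz":[-0.004,-0.0035,0.183],"twist":[0,0,-0.02]}]' 1
python3 -m jog '[{"xyz":[0,0,0],"twist":[0,0,0]},{"xyz":[0,0,0],"twist":[0,0,0]},{"xyz":[0,0,0],"twist":[0,0,0]},{"xyz":[0,0,0],"twist":[0,0,0]},{"xyz":[0,0,0],"twist":[0,0,0]},{"xyz":[0,0,0],"twist":[0,0,0]},{"xyz":[0,0,0],"twist":[0,0,0]},{"xyz":[0,0,0],"twist":[0,0,0]}]' 0.5 25
```

```text
time: 2.35
eef_pos: [0.5166, 0.177, 0.0177]
tcp_rot: [0.114, 0.994, 0.001, 0.001]
ft_force: [0.4, 0.4, -0.3]
width: 0.999
gripper_force: 0.0
time: 3.15
eef_pos: [0.5166, 0.176, 0.0174]
tcp_rot: [0.114, 0.993, 0.0, 0.0]
ft_force: [-0.5, -0.1, 6.6]
width: 0.726
gripper_force: 25.0
```

```bash
python3 -m jog '[{"xyz":[0,0,-0.02],"twist":[0,0,0]},{"xyz":[0,0,-0.06],"twist":[0,0,0]},{"xyz":[0,0,-0.1],"twist":[0,0,0]},{"xyz":[0,0,-0.14],"twist":[0,0,0]},{"xyz":[0,0,-0.18],"twist":[0,0,0]},{"xyz":[0,0,-0.21],"twist":[0,0,0]},{"xyz":[0,0,-0.21],"twist":[0,0,0]},{"xyz":[0,0,-0.21],"twist":[0,0,0]}]'
python3 -c "
from h import *
s=robot.observe();M=R.from_quat(s['tcp_rot']).as_matrix()
print(s['q'].round(2),M.T@(np.array([.54,-.10,.226])-s['eef_pos']))"
```

```text
time: 3.95
eef_pos: [0.516, 0.1758, 0.2267]
tcp_rot: [0.114, 0.993, 0.0, 0.0]
ft_force: [0.8, -0.4, -1.5]
width: 0.725
gripper_force: 25.0
[-0.55  0.39  0.18  1.85 -0.09  0.91  1.01] [-0.08589411 -0.26317073  0.0006559 ]
```

```bash
python3 -m jog '[{"xyz":[-0.006,-0.04,0],"twist":[0,0,-0.06]},{"xyz":[-0.012,-0.08,0],"twist":[0,0,-0.12]},{"xyz":[-0.018,-0.12,0],"twist":[0,0,-0.18]},{"xyz":[-0.024,-0.16,0],"twist":[0,0,-0.25]},{"xyz":[-0.031,-0.204,0],"twist":[0,0,-0.33]},{"xyz":[-0.031,-0.204,0],"twist":[0,0,-0.33]},{"xyz":[-0.031,-0.204,0],"twist":[0,0,-0.33]},{"xyz":[-0.031,-0.204,0],"twist":[0,0,-0.33]}]'
python3 - <<'E'
from h import *
s=robot.observe();print(s['eef_pos'],s['tcp_rot'],s['q'].round(2))
d=grab('wrist');save('w2',d,None,1.25);P=cloud(d);np.savez('w2.npz',P=P,im=d['image'],e=s['eef_pos'],r=s['tcp_rot'])
m=(P[...,1]<-.13)&(abs(P[...,0]-.57)<.14)&(P[...,1]>-.28)
for lo,hi in((.116,.13),(.105,.13),(.084,.094)):
    t=P[m&(P[...,2]>lo)&(P[...,2]<hi)];print(lo,len(t),np.median(t[:,2]),cv2.minAreaRect((t[:,:2]*1000).astype(np.float32)))
M=R.from_quat(s['tcp_rot']).as_matrix();q=(P-s['eef_pos'])@M
m=(abs(q[...,0])<.08)&(abs(q[...,1])<.033)&(q[...,2]<-.005)&(q[...,2]>-.03)&(d['z_map']>.05)
t=q[m];print(len(t),np.median(t[:,2]),t.min(0),t.max(0),cv2.minAreaRect((t[:,:2]*1000).astype(np.float32)))
E
```

```text
time: 4.75
eef_pos: [0.4996, -0.0287, 0.2256]
tcp_rot: [-0.051, 0.999, 0.0, -0.001]
ft_force: [0.9, 0.2, -1.5]
width: 0.727
gripper_force: 25.0
[ 0.49955075 -0.02865278  0.225623  ] [-5.10919742e-02  9.98693391e-01  2.71423407e-04 -1.02293799e-03] [-0.19  0.32  0.19  1.96 -0.08  0.88  1.71]
0.116 1550 0.11857978765218287 ((526.2318115234375, -194.87660217285156), (74.2293930053711, 54.392921447753906), 6.196377277374268)
0.105 5225 0.11198712243087994 ((528.8475341796875, -195.20018005371094), (79.36102294921875, 55.606964111328125), 6.173654556274414)
0.084 2223 0.09010131405488347 ((544.3712158203125, -193.15414428710938), (133.84242248535156, 68.36404418945312), 6.480587959289551)
22371 -0.013825188376069312 [-0.04623061 -0.03299878 -0.02999683] [ 0.05680172  0.03299136 -0.00500056] ((5.2799835205078125, 0.0289764404296875), (102.64655303955078, 66.06503295898438), 0.38496604561805725)
```

View pics/w2.png

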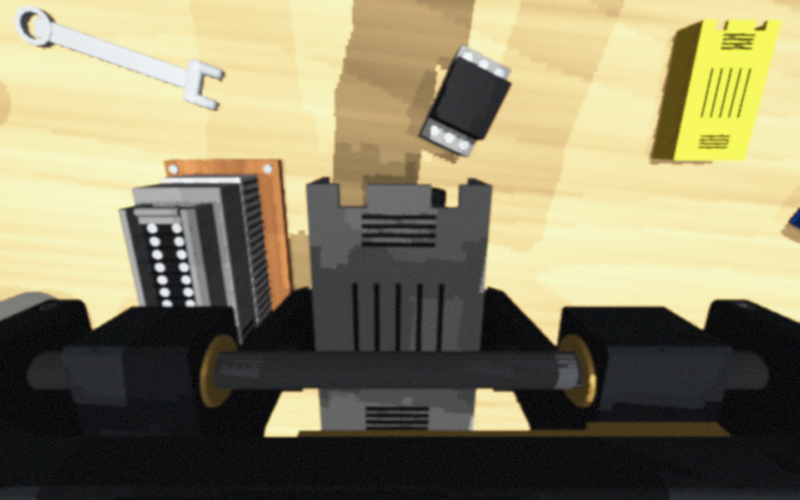

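The wrist view shows the drive's rails at (125–210, 205–305) with the housing beside them. The cover is held square with the notches towards the robot at (350–450,190). The rails give the bay at (0.5346, -0.1946) with yaw 6.2°, which agrees with the first estimate. I move above the bay.

```bash
python3 -m jog '[{"xyz":[-0.005,-0.042,0],"twist":[0,0,-0.006]},{"xyz":[-0.01,-0.084,0],"twist":[0,0,-0.006]},{"xyz":[-0.015,-0.126,0],"twist":[0,0,-0.006]},{"xyz":[-0.0187,-0.1683,0],"twist":[0,0,-0.006]},{"xyz":[-0.0187,-0.1683,0.02],"twist":[0,0,-0.006]},{"xyz":[-0.0187,-0.1683,0.05],"twist":[0,0,-0.006]},{"xyz":[-0.0187,-0.1683,0.06],"twist":[0,0,-0.006]},{"xyz":[-0.0187,-0.1683,0.06],"twist":[0,0,-0.006]},{"xyz":[-0.0187,-0.1683,0.06],"twist":[0,0,-0.006]}]'
python3 - <<'E'
from h import *
s=robot.observe();print(s['eef_pos'],s['tcp_rot'],s['q'].round(2),s['ft_force'])
M=R.from_quat(s['tcp_rot']).as_matrix();print(M.T@(np.array([.5354,-.1945,.121])-s['eef_pos']))
E
```

```text
time: 5.7
eef_pos: [0.5364, -0.1947, 0.1674]
tcp_rot: [-0.054, 0.999, -0.0, 0.0]
ft_force: [-1.3, -0.4, -0.1]
width: 0.722
gripper_force: 25.0
[ 0.53643246 -0.19474044  0.16738841] [-5.42794010e-02  9.98525736e-01 -4.73917410e-05  3.15714346e-04] [ 0.1   0.51  0.23  1.83 -0.15  0.81  2.08] [-1.26271391 -0.41081788 -0.09556539]
[0.00102932 0.00035692 0.04638773]
```

```bash
python3 -m jog '[{"xyz":[0.0005,0,0.01],"twist":[0,0,0]},{"xyz":[0.0005,0,0.02],"twist":[0,0,0]},{"xyz":[0.0005,0,0.028],"twist":[0,0,0]},{"xyz":[0.0005,0,0.034],"twist":[0,0,0]},{"xyz":[0.0005,0,0.038],"twist":[0,0,0]},{"xyz":[0.0005,0,0.042],"twist":[0,0,0]},{"xyz":[0.0005,0,0.042],"twist":[0,0,0]}]'
python3 - <<'E'
from h import *
a=grab('scene');b=grab('side')
f=lambda d,c:cv2.resize(d['image'][c[1]:c[3],c[0]:c[2],::-1],(390,390),interpolation=cv2.INTER_CUBIC)
cv2.imwrite('pics/low.png',np.hstack([f(a,(220,210,310,300)),f(b,(350,175,440,265))]))
E
```

```text
time: 6.4
eef_pos: [0.5354, -0.1955, 0.1245]
tcp_rot: [-0.054, 0.999, -0.0, 0.0]
ft_force: [0.7, 1.0, -0.7]
width: 0.724
gripper_force: 25.0
```

View pics/low.png

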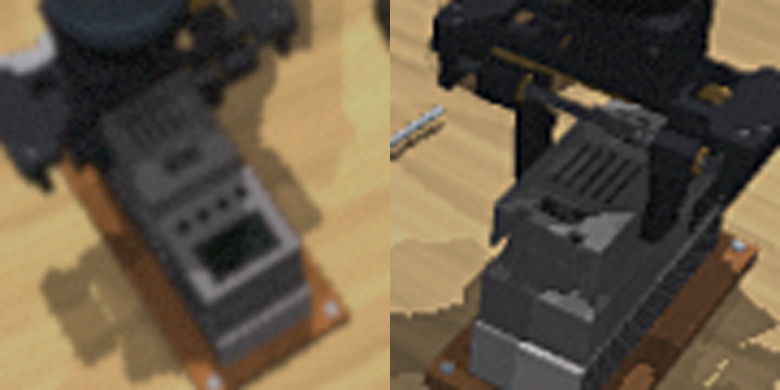

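The crops show the cover lined up over the bay, plain end against the keypad at left (150–240, 130–200), with no force yet. I lower until it rests on the tabs.

```bash
python3 -m jog '[{"xyz":[0,0,0.002],"twist":[0,0,0]},{"xyz":[0,0,0.003],"twist":[0,0,0]},{"xyz":[0,0,0.004],"twist":[0,0,0]},{"xyz":[0,0,0.004],"twist":[0,0,0]},{"xyz":[0,0,0.004],"twist":[0,0,0]}]'; python3 -m jog '[{"xyz":[0,0,0.001],"twist":[0,0,0]},{"xyz":[0,0,0.002],"twist":[0,0,0]},{"xyz":[0,0,0.002],"twist":[0,0,0]}]'
```

```text
time: 7.0
eef_pos: [0.5358, -0.1959, 0.1215]
tcp_rot: [-0.054, 0.999, -0.0, 0.001]
ft_force: [-0.5, -0.1, 6.2]
width: 0.721
gripper_force: 25.0
time: 7.3
eef_pos: [0.5364, -0.1961, 0.1204]
tcp_rot: [-0.053, 0.999, -0.0, 0.001]
ft_force: [-0.8, 0.8, 11.4]
width: 0.721
gripper_force: 25.0
```

Contact is at the expected 13 mm proud. I grip harder and press on in small steps.

```bash
python3 -m jog '[{"xyz":[0,0,0],"twist":[0,0,0]},{"xyz":[0,0,0.001],"twist":[0,0,0]},{"xyz":[0,0,0.002],"twist":[0,0,0]},{"xyz":[0,0,0.003],"twist":[0,0,0]},{"xyz":[0,0,0.004],"twist":[0,0,0]},{"xyz":[0,0,0.004],"twist":[0,0,0]}]' - 50;  python3 -m jog '[{"xyz":[0,0,0.001],"twist":[0,0,0]},{"xyz":[0,0,0.002],"twist":[0,0,0]},{"xyz":[0,0,0.003],"twist":[0,0,0]},{"xyz":[0,0,0.003],"twist":[0,0,0]}]'
```

```text
time: 7.9
eef_pos: [0.5355, -0.196, 0.1151]
tcp_rot: [-0.053, 0.999, -0.0, 0.0]
ft_force: [-0.9, -1.3, 3.2]
width: 0.72
gripper_force: 50.0
time: 8.3
eef_pos: [0.5341, -0.1952, 0.1107]
tcp_rot: [-0.054, 0.999, 0.0, -0.001]
ft_force: [8.1, -0.7, -21.8]
width: 0.725
gripper_force: 50.0
```

```bash
python3 -m jog '[{"xyz":[0,0,0.001],"twist":[0,0,0]},{"xyz":[0,0,0.002],"twist":[0,0,0]},{"xyz":[0,0,0.002],"twist":[0,0,0]},{"xyz":[0,0,0.002],"twist":[0,0,0]}]'; python3 -c "
from h import *
for n in('scene','side'):
    P=cloud(grab(n));c,s=np.cos(.108),np.sin(.108)
    q=P-[.5346,-.1946,.122];x=q[...,0]*c+q[...,1]*s;y=-q[...,0]*s+q[...,1]*c
    for a,b in((-55,-34),(30,52),(64,118)):
        m=(x>a/1e3)&(x<b/1e3)&(abs(y)<.027)&(abs(q[...,2])<.02);print(n,a,m.sum(),np.median(q[...,2][m])*1e3 if m.any() else 0)"
```

```text
time: 8.7
eef_pos: [0.5353, -0.1954, 0.1098]
tcp_rot: [-0.054, 0.999, 0.0, 0.0]
ft_force: [0.1, -0.2, -0.9]
width: 0.72
gripper_force: 50.0
scene -55 0 0
scene 30 153 1.132144838055349
scene 64 389 1.2403819784957415
side -55 192 -0.6371546373182824
side 30 43 0.27057272413433253
side 64 12 -1.1314288792753646
```

Both pads measure flush with the keypad face. I release, rise and check.

```bash
python3 -m jog '[{"xyz":[0,0,0],"twist":[0,0,0]},{"xyz":[0,0,0],"twist":[0,0,0]},{"xyz":[0,0,0],"twist":[0,0,0]},{"xyz":[0,0,-0.03],"twist":[0,0,0]},{"xyz":[0,0,-0.07],"twist":[0,0,0]},{"xyz":[0,0,-0.11],"twist":[0,0,0]},{"xyz":[0.04,0,-0.12],"twist":[0,0,0]},{"xyz":[0.06,0,-0.12],"twist":[0,0,0]},{"xyz":[0.06,0,-0.12],"twist":[0,0,0]},{"xyz":[0.06,0,-0.12],"twist":[0,0,0]}]' 1; python3 - <<'E'
from h import *
ds={}
for n in('scene','side','wrist'):
    d=ds[n]=grab(n);P=cloud(d);c,s=np.cos(.108),np.sin(.108)
    q=P-[.5346,-.1946,.122];x=q[...,0]*c+q[...,1]*s;y=-q[...,0]*s+q[...,1]*c
    for a,b in((-48,-34),(34,50),(64,118)):
        m=(x>a/1e3)&(x<b/1e3)&(abs(y)<.025)&(abs(q[...,2])<.02);print(n,a,m.sum(),np.median(q[...,2][m])*1e3 if m.any() else 0)
f=lambda d,c:cv2.resize(d['image'][c[1]:c[3],c[0]:c[2],::-1],(390,390),interpolation=cv2.INTER_CUBIC)
cv2.imwrite('pics/fin.png',np.hstack([f(ds['wrist'],(170,60,470,360)),f(ds['side'],(350,175,440,265))]))
E
```

```text
time: 9.8
eef_pos: [0.476, -0.2018, 0.23]
tcp_rot: [-0.054, 0.999, 0.0, 0.0]
ft_force: [-0.0, 1.5, 0.4]
width: 1.0
gripper_force: 0.0
scene -48 75 0.5163607286607919
scene 34 105 1.0328813732868314
scene 64 358 1.542393055451119
side -48 118 -0.8374905026841128
side 34 86 -0.016028794272093805
side 64 136 0.14905310323254373
wrist -48 840 1.2659332173164672
wrist 34 0 0
wrist 64 1434 1.4538548756529575
```

View pics/fin.png

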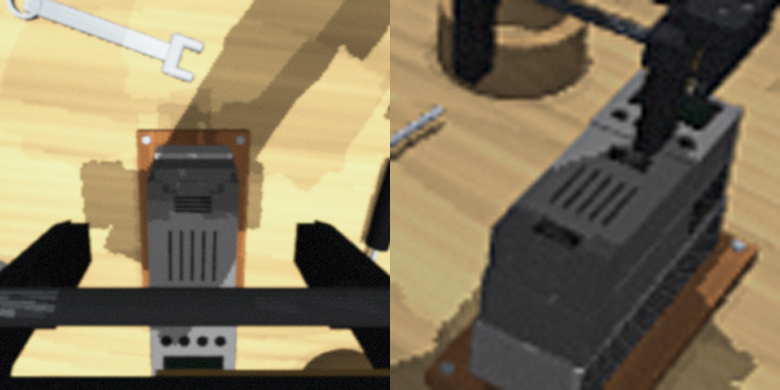

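The cover looks seated and flush: thumb pad at left (192,203), notches away from the keypad. To make sure of both snaps I close the fingers and press each pad.

```bash
python3 -m jog '[{"xyz":[-0.019,0.001,0],"twist":[0,0,0]},{"xyz":[-0.019,0.001,0],"twist":[0,0,0]},{"xyz":[-0.019,0.001,0],"twist":[0,0,0]},{"xyz":[-0.019,0.001,0],"twist":[0,0,0]},{"xyz":[-0.019,0.001,0.04],"twist":[0,0,0]},{"xyz":[-0.019,0.001,0.075],"twist":[0,0,0]},{"xyz":[-0.019,0.001,0.09],"twist":[0,0,0]},{"xyz":[-0.019,0.001,0.094],"twist":[0,0,0]},{"xyz":[-0.019,0.001,0.096],"twist":[0,0,0]},{"xyz":[-0.019,0.001,0.096],"twist":[0,0,0]}]' 0 20; python3 -m jog '[{"xyz":[0,0,0.001],"twist":[0,0,0]},{"xyz":[0,0,0.002],"twist":[0,0,0]},{"xyz":[0,0,0.002],"twist":[0,0,0]}]'
```

```text
time: 10.95
eef_pos: [0.4948, -0.1992, 0.1345]
tcp_rot: [-0.053, 0.999, -0.0, 0.001]
ft_force: [-0.3, -1.7, 0.1]
width: 0.115
gripper_force: 0.0
time: 11.25
eef_pos: [0.4951, -0.1992, 0.1334]
tcp_rot: [-0.053, 0.999, -0.0, 0.001]
ft_force: [-2.5, 1.4, 11.1]
width: 0.008
gripper_force: 5.3
```

```bash
python3 -m jog '[{"xyz":[0,0,0.001],"twist":[0,0,0]},{"xyz":[0,0,0.001],"twist":[0,0,0]}]'; python3 -m jog '[{"xyz":[0,0,-0.02],"twist":[0,0,0]},{"xyz":[-0.03,0,-0.02],"twist":[0,0,0]},{"xyz":[-0.06,0,-0.02],"twist":[0,0,0]},{"xyz":[-0.08,0,-0.02],"twist":[0,0,0]},{"xyz":[-0.08,0,-0.015],"twist":[0,0,0]},{"xyz":[-0.08,0,-0.008],"twist":[0,0,0]},{"xyz":[-0.08,0,-0.003],"twist":[0,0,0]},{"xyz":[-0.08,0,-0.001],"twist":[0,0,0]},{"xyz":[-0.08,0,-0.001],"twist":[0,0,0]}]'
```

```text
time: 11.45
eef_pos: [0.4952, -0.1992, 0.1333]
tcp_rot: [-0.053, 0.999, -0.0, 0.001]
ft_force: [-7.3, 2.8, 21.3]
width: 0.007
gripper_force: 10.4
time: 12.35
eef_pos: [0.5724, -0.1907, 0.1334]
tcp_rot: [-0.053, 0.999, 0.0, -0.001]
ft_force: [-6.4, 2.8, 19.5]
width: 0.007
gripper_force: 9.3
```

Both ends held firm at about 20 N with the top at 122 mm (no give), so they are home. I rise clear and look once more.

```bash
python3 -m jog '[{"xyz":[0,0,-0.02],"twist":[0,0,0]},{"xyz":[0,0,-0.06],"twist":[0,0,0]},{"xyz":[0,0,-0.1],"twist":[0,0,0]},{"xyz":[0.06,0,-0.12],"twist":[0,0,0]},{"xyz":[0.1,0,-0.13],"twist":[0,0,0]},{"xyz":[0.14,0,-0.13],"twist":[0,0,0]},{"xyz":[0.14,0,-0.13],"twist":[0,0,0]},{"xyz":[0.14,0,-0.13],"twist":[0,0,0]},{"xyz":[0.14,0,-0.13],"twist":[0,0,0]}]'; python3 - <<'E'
from h import *
ds={}
for n in('scene','side'):
    d=ds[n]=grab(n);P=cloud(d);c,s=np.cos(.108),np.sin(.108)
    q=P-[.5346,-.1946,.122];x=q[...,0]*c+q[...,1]*s;y=-q[...,0]*s+q[...,1]*c
    for a,b in((-48,-34),(34,50),(64,118)):
        m=(x>a/1e3)&(x<b/1e3)&(abs(y)<.025)&(abs(q[...,2])<.02);print(n,a,m.sum(),np.median(q[...,2][m])*1e3 if m.any() else 0)
f=lambda d,c:cv2.resize(d['image'][c[1]:c[3],c[0]:c[2],::-1],(390,390),interpolation=cv2.INTER_CUBIC)
cv2.imwrite('pics/fin2.png',np.hstack([f(ds['scene'],(220,210,310,300)),f(ds['side'],(350,175,440,265))]))
E
```

```text
time: 13.25
eef_pos: [0.4353, -0.2051, 0.2617]
tcp_rot: [-0.054, 0.999, 0.0, 0.0]
ft_force: [0.7, -0.2, -0.2]
width: 0.01
gripper_force: 0.0
scene -48 80 0.9883678339719371
scene 34 100 1.509429593550271
scene 64 357 1.5228670623698148
side -48 112 -1.032402283029643
side 34 85 0.11290391275364797
side 64 251 0.3152968070277984
```

View pics/fin2.png

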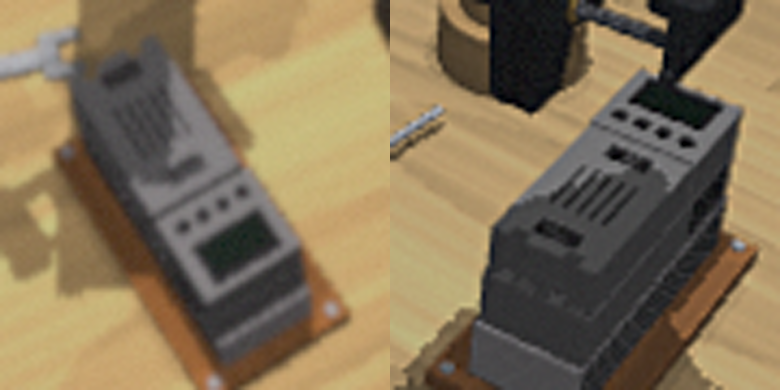

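The cover lies flush with the keypad, with only a thin seam at (200,180), and the robot is clear of it. I hand in.

```bash
python3 -c "
from station import robot
print(robot.hand_in())"
```

```text
the job is handed in; nothing more can be done
None
```

The terminal cover is on the bay with its notches away from the keypad; both ends measured flush and held firm when pressed at about 20 N. The job was handed in about 13 s into the 51 s limit; no verdict came back.

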